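# Clamp a carving blank with the eccentric cam

### The arm

A 7-joint arm with a two-finger parallel gripper is mounted at the origin on the work surface. World frame = base frame: x ahead of the robot, y to its left, z up, the work surface at z = 0. Lengths are in m, angles in rad, forces in N, time in s.
With the tool pointing down it reaches from about 0.35 to 0.9 m from the base axis. Payload 7.2 kg.
Tool frame: the origin (TCP) lies between the finger pads; the fingertips stand 14 mm ahead of it and the grasp point (between the pads) lies 5 mm behind it (finger_overhang is the distance from the TCP to the fingertips, in m); z points along the fingers, y is the line along which they close (so a half turn about z gives the same grasp; the last joint's range is limited). The gripper opens to 85 mm and grips with 20 to 120 N. Pads are 22 mm wide; open, the fingers measure 114 mm over their backs; the gripper's body (76 mm by 85 mm) begins 54 mm behind the grasp point. The pads swing forward as they close: fully open they stand 13 mm farther back than shut.
Start: joints at [-1.282, 0.411, -0.013, 1.596, 0.006, 1.134, -0.082], TCP at [0.218, 0.586, 0.245] pointing down, gripper open.
Joint ranges: [-2.95, 2.95], [-0.29, 1.99], [-1.47, 1.44], [0.14, 2.54], [-1.03, 4.17], [0.13, 1.85], [-2.86, 2.86]. Speed limits (rad/s): [2.39, 2.39, 3.01, 3.01, 3.14, 3.14, 3.14].

### API

Orientations are given as a unit quaternion [x, y, z, w].
In Python, from station import observe, read_camera, camera_params, sign_off, finger_overhang gives the robot as it stands.
- The arm moves only by the tool play_rows, never from a script. Its argument "steps" is a list of rows, each a list of 4 numbers: the shift along the tool's x, y, z in m, then the turn about the tool's z in rad. A call has 1 to 12 rows; each row shifts and turns the commanded pose from where the row before left it, along the tool's axes as they then stand; what a row does not reach is not made up. A row lasts 1/10 s, in which the tool goes at most 50 mm and 8.59 degrees, less where a joint would pass 70% of its speed; a pose out of reach is approached as far as the arm can. A call with a gripper value outside its range is refused whole. "grip" is the closure, from 0 (fully open) to 1 (shut), set as the call begins (left out, the last holds). The fingers move at their own pace and stop on an object; "newtons" is the grip in N (left out, the last holds). Time passes only in rows, so rows that do not move let the fingers close. It gives the time, the measured TCP pose, the force, the opening and the grip force at its end, in the units of the state.
- observe(): the state, without advancing time (a new reading comes with each control period).
- read_camera(name): name is "scene" or "top"; returns (picture, depth): 400x640x3 uint8, red, green, blue; 400x640 float32, m along the optical axis (not along the pixel's ray), 0 where there is no reading.
- camera_params(name): a dict with "fov_y" (degrees; the focal length in pixels is half the picture's height over the tangent of half this angle, whatever the lens; pixels are square), "cx", "cy" (the principal point, pixels), "dist" ([k1, k2, p1, p2, k3] as OpenCV has them; the pictures are not rectified), "eye" and "orientation" of the camera in the world. Camera axes: x right, y down, z forward; pixel columns grow to the right and rows downward; lengths in m; the calibration is good to about 2 mm. A picture is of the moment at which its call begins. camera_params takes no time and is no camera call.
- sign_off(): hands the job in; it is judged then, once.
The state is a dict: "time": time; "q": joint angles; "qvel": joint speeds; "tau": joint torques, N m; "eef_pos": TCP position; "tool_rot": TCP orientation; "force": force on the tool from outside, world axes, zero at the start; "torque": the same for the moment, N m; "width": finger opening in m; "grip_force": force on a finger pad.
Only numpy, scipy, OpenCV 4.12 (cv2) and the standard library are available. Lean on these libraries where they do the work, as an engineer would, in place of code of your own. Each camera call takes 0.05 s, during which the arm holds its last target. There are 200 camera calls.

### The job

Clamp the carving blank for work, with fingertip pushes only: slide it along the holding board until its end is home against the short end stop, and push the arm of the wooden cam clamp round until the cam squeezes the blank tight against the long stop, square in the corner of the two stops. Then take the hand away, leaving it clamped. Do not grip the cam arm or lift the blank, and leave the mallet, the gouge and the tin where they are.

Things in the scene. Friction and masses are not known exactly. Their poses are not given: they have to be found in the camera images.
- jig: Holding board: plywood, 340 (x) by 360 (y) by 18 mm, screwed to the bench (fixed). Origin: centre of its underside, z = 0; top face at z = 18. Its x points away from the robot (to the long stop), its y to the left (to the end stop).
- long_stop: Dark wooden strip fixed along the board's far side, 30 (x) by 340 (y) by 24 mm tall. Origin: centre of its underside, at jig x = 150, y = 0. Its inner face, towards the robot, is at jig x = 135.
- end_stop: Short dark wooden strip fixed at the board's left end, at right angles to the long stop, 120 (x) by 25 (y) by 24 mm tall. Origin: centre of its underside, at jig x = 75, y = 147.5. Its inner face, to the right, is at jig y = 135.
- panel: Carving blank: loose pale wood block, 120 (x) by 200 (y) by 28 mm, 0.25 to 0.5 kg, flat on the board, top at z = 46, with a rosette on top. Origin: centre of its underside. Starts 6 to 9 mm short of the long stop, 10 to 40 mm short of the end stop, up to 2 degrees askew. Home: jig x = 75, y = 35. Slides with 1 to 4 N. The cam can close the gap to the long stop itself.
- panel_corner (a point): Lower corner of the blank at its +x +y end (blank frame 60, 100, 0): the corner that goes home into the stops.
- stop_corner (a point): Inner corner of the two stops on the board's top face (jig frame 135, 135, 18): where panel_corner belongs.
- cam_head: Wooden cam and arm in one piece, turning flat above the board, nearer the robot than the blank. Origin: on the pivot axis (jig x = -25.5, y = 45), on its underside (z = 19); 26 mm thick, top at z = 45. Its x points along the arm: 22 mm wide, ending in a round of radius 13.5 centred 121.5 from the pivot. The cam is a disc of radius 32 centred at (4, 11).
- lever_end (a point): Centre of the arm's round end, on its top face (cam_head frame 121.5, 0, 26).
- cam (a joint): Cam angle in rad, growing anticlockwise from above as it clamps: at v the arm points 150 degrees + v from jig x. Starts 0 to 0.35 (arm towards the robot and left); push on the arm's left (cam_head -y) side. Meets the blank at about 1.65 when that is home, ends at 2.0. Turns with 1 to 2 N at the arm's end, then stiffens: 5 to 9 N there clamps it tight, at about 1.7. Stays where it is left.
- mallet: Carver's round wooden mallet standing on its head beside the board (right side), 90 mm across, 210 mm tall. Origin: centre of its underside.
- gouge: Carving gouge lying on the bench to the left of the board, 230 mm long, 24 mm thick. Origin: on its length, 117 mm from the handle's end, on the bench.
- wax_tin: Round metal tin standing to the left of the board, 72 mm across, 48 mm tall. Origin: centre of its underside.
Mind the look-alikes: they are no part of the job. Of the things that look like the panel, the middle-sized one is meant.

How it is judged:
At the end, for the whole second after the job is handed in: The blank lies flat and square (within 1.4 degrees) with its corner within 4 mm of the corner of the stops, the cam presses on it with more than 8 N and holds by itself, and everything is at rest (contact force between cam_head and panel above 8 N and horizontal distance between panel_corner and stop_corner below 0.004 m and angle between the x axis of panel and the x axis of jig, either way round below 0.025 rad and z of panel in the frame of jig below 0.021 m and angle between panel's own z axis and vertical below 0.03 rad and linear speed of panel below 0.01 m/s and velocity of joint cam between -0.03 and 0.03 rad/s); the robot touches nothing.
It fails at once if the blank is lifted or tipped off the board (z of panel in the frame of jig above 0.027 m or angle between panel's own z axis and vertical above 0.12 rad).
It fails at once if the cam arm is gripped between the fingers instead of pushed (x of the grasp point in the frame of cam_head between 0.035 and 0.135 m and y of the grasp point in the frame of cam_head between -0.008 and 0.008 m and z of the grasp point in the frame of cam_head below 0.038 m).
It fails at once if the mallet is disturbed (distance of mallet from where it was at the start of the episode above 0.02 m or angle between mallet's own z axis and vertical above 0.3 rad).
It fails at once if the gouge is disturbed (distance of gouge from where it was at the start of the episode above 0.02 m).
It fails at once if the tin is disturbed (distance of wax_tin from where it was at the start of the episode above 0.02 m).
It also fails if it takes over 51 s, if anything falls off the work surface, if the arm or the gripper's body presses on something with over 40 N, if the wrist force passes 120 N, or if a joint passes its speed limit or range.

## Working session

There is one attempt and no reset: what is moved stays moved. The work goes in short steps, Python scripts to look and compute and a tool call to move; the robot and the scene stay as the last step left them, time stands still between calls to the robot, and variables do not carry over. Pictures are saved under pics/ and viewed, at most 10 in all, crops included, and the job is handed in when it is done.

Besides the shell and the picture viewer there is one more tool, called after "Emit:" as name(argument=value, ...) on one line, values as JSON. play_rows: Moves the arm, as the interface text tells. Its arguments: {"type":"object","properties":{"steps":{"type":"array","items":{"type":"array","items":{"type":"number"}}},"grip":{"type":"number"},"newtons":{"type":"number"}},"required":["steps"]}

```bash
mkdir -p pics; ls; python3 - <<'E'
from station import *
import cv2,numpy as np
o=observe();print({k:np.round(v,3).tolist() for k,v in o.items()},finger_overhang)
for n in("scene","top"):
    p,d=read_camera(n);cv2.imwrite(f"pics/{n}0.png",p[:,:,::-1]);np.save(f"pics/{n}0.npy",d);print(camera_params(n))
E
```

```text
pics
{'time': 0.0, 'q': [-1.282, 0.412, -0.013, 1.597, 0.006, 1.134, -0.082], 'qvel': [-0.001, 0.0, -0.002, 0.0, -0.001, -0.002, 0.0], 'tau': [0.001, -60.062, 0.683, -29.941, 0.014, 0.011, 0.0], 'eef_pos': [0.218, 0.585, 0.244], 'tool_rot': [0.177, 0.984, -0.001, -0.0], 'force': [-0.013, -0.184, 0.22], 'torque': [0.049, -0.031, -0.0], 'grip_force': 0.0, 'width': 0.085} 0.014
{'fov_y': 50.49152600043614, 'cx': 319.0109782250839, 'cy': 203.05721696552234, 'dist': array([-0.05723796,  0.        ,  0.        ,  0.        ,  0.        ]), 'eye': array([ 0.79864263, -0.57107877,  0.84418519]), 'orientation': array([ 0.9056376 ,  0.24099736, -0.08373065, -0.33871815])}
{'fov_y': 46.536502681236485, 'cx': 321.9595611466946, 'cy': 200.91087729719985, 'dist': array([-0.06708538,  0.        ,  0.        ,  0.        ,  0.        ]), 'eye': array([0.25370749, 0.00900723, 1.23887253]), 'orientation': array([-0.69798206,  0.71026161, -0.05976956,  0.06911644])}
```

View pics/top0.png

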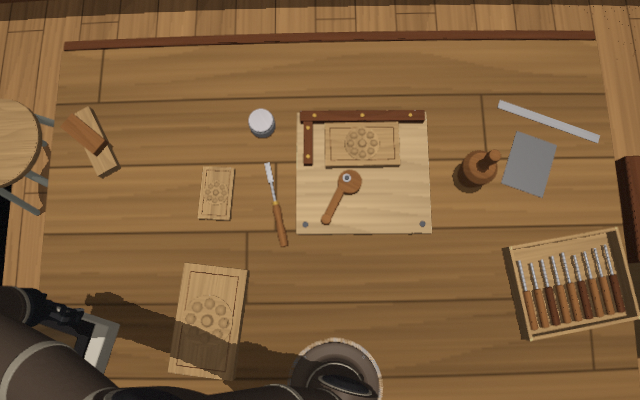

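View pics/scene0.png

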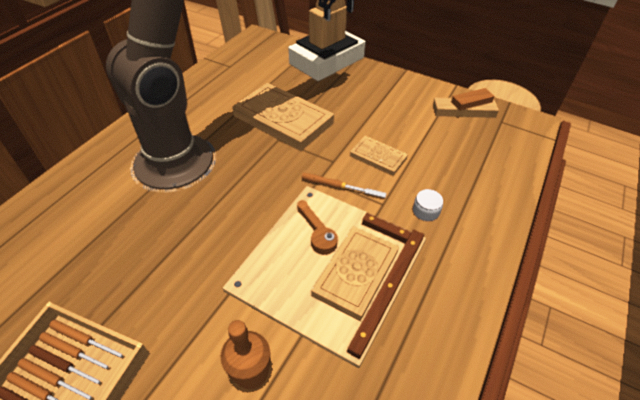

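The top picture shows three look-alikes of the blank: a small one at (216,193), a large one at (208,321) and one lying on the board at (361,143). The board one is the middle-sized one, so it is the target. The cam pivot is near (347,177), its arm end near (328,217), the stops are at (360,116) and (308,143), the tin at (261,122), the gouge at (276,205) and the mallet at (478,168).

```bash
cat > h.py <<'E'
import cv2,numpy as np
from station import *
from scipy.spatial.transform import Rotation as R
def K(n):
    c=camera_params(n);f=200/np.tan(np.radians(c["fov_y"]/2))
    return c,np.array([[f,0,c["cx"]],[0,f,c["cy"]],[0,0,1]])
def cast(n,px,z):
    c,k=K(n);u=cv2.undistortPoints(np.float64(px).reshape(-1,1,2),k,c["dist"])[:,0]
    r=R.from_quat(c["orientation"]).apply(np.c_[u,np.ones(len(u))]);e=c["eye"]
    return e+r*((z-e[2])/r[:,2:])
def proj(n,P):
    c,k=K(n);r=R.from_quat(c["orientation"]).inv()
    q=r.apply(np.atleast_2d(P)-c["eye"]);return cv2.projectPoints(q,np.zeros(3),np.zeros(3),k,c["dist"])[0][:,0]
E
python3 - <<'E'
from h import *
p=cv2.imread("pics/top0.png")
cr=cv2.resize(p[100:245,280:445],None,fx=4,fy=4,interpolation=cv2.INTER_CUBIC);cv2.imwrite("pics/crop0.png",cr)
h=cv2.cvtColor(p,cv2.COLOR_BGR2HSV)
for x,y in[(370,200),(420,150),(361,125),(330,155),(390,155),(335,205),(350,190),(360,116),(308,143),(295,180),(440,180),(380,166)]:print((x,y),h[y,x])
E
```

```text
(370, 200) [ 18  96 191]
(420, 150) [ 18  96 192]
(361, 125) [ 17 119 176]
(330, 155) [ 16 126 148]
(390, 155) [ 17 116 176]
(335, 205) [ 14 155 151]
(350, 190) [ 13 154 147]
(360, 116) [ 15 162 131]
(308, 143) [ 11 160 113]
(295, 180) [ 16 142 140]
(440, 180) [ 16 140 149]
(380, 166) [ 14 126  73]
```

View pics/crop0.png

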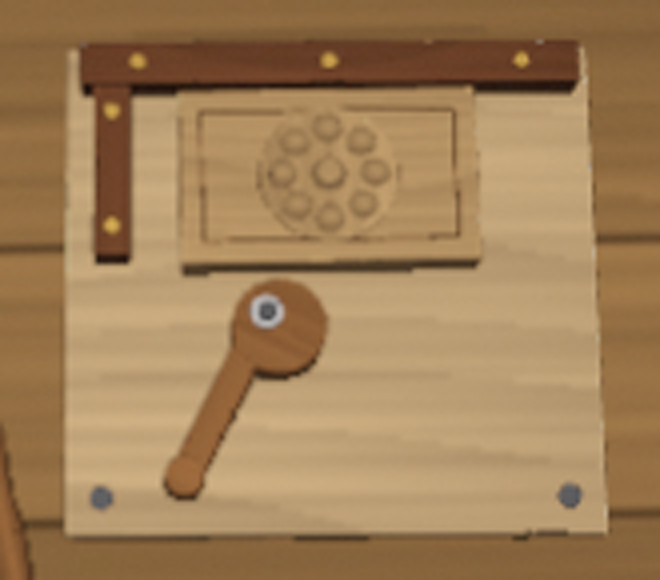

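The crop shows the blank on the board with a rosette, top corners (crop px) about (180,92), (473,87), (481,262), (183,264). The pivot washer is at (267,311), the arm end at (184,477), and the near board corners at (65,535) and (607,533).

```bash
python3 - <<'E'
from h import *
p=cv2.imread("pics/top0.png");h=cv2.cvtColor(p,cv2.COLOR_BGR2HSV).astype(int)
def sub(l):return np.array(l)/4+[280-.375,100-.375]
B=cast("top",sub([(67,48),(582,46),(607,533),(65,535)]),.018)
print("board\n",B.round(4),[np.linalg.norm(B[i]-B[i-3]).round(3) for i in range(4)])
# board edges by pale mask: hull + minAreaRect in world
m=((h[:,:,1]<112)&(h[:,:,2]>160)).astype(np.uint8);m[:100]=0;m[250:]=0;m[:,:285]=0;m[:,445:]=0
c=max(cv2.findContours(m,0,2)[0],key=cv2.contourArea);W=cast("top",c[:,0],.018)[:,:2]
r=cv2.minAreaRect((W*1000).astype(np.float32));print(r)
P=cast("top",sub([(180,92),(473,87),(481,262),(183,264)]),.046)
print("panel\n",P.round(4),[np.linalg.norm(P[i]-P[i-3]).round(3) for i in range(4)],P.mean(0).round(4))
print("pivot,lever",cast("top",sub([(267,311)]),.045).round(4),cast("top",sub([(184,477)]),.045).round(4))
S=cast("top",sub([(97,84),(131,84),(131,258),(97,258),(83,44),(578,44),(576,82),(83,84)]),.042);print("stops",S.round(4))
for n,px in dict(tin=(261,117),gouge=(276,205)).items():print(n,cast("top",[px],.03).round(3))
E
```

```text
board
 [[ 0.7327  0.0904  0.018 ]
 [ 0.7272 -0.267   0.018 ]
 [ 0.3881 -0.2638  0.018 ]
 [ 0.3934  0.0936  0.018 ]] [np.float64(0.357), np.float64(0.339), np.float64(0.357), np.float64(0.339)]
((559.3280029296875, -87.08781433105469), (359.7411193847656, 334.5960693359375), 89.3555908203125)
panel
 [[ 0.6886  0.0124  0.046 ]
 [ 0.6883 -0.1852  0.046 ]
 [ 0.5664 -0.1846  0.046 ]
 [ 0.5688  0.0125  0.046 ]] [np.float64(0.198), np.float64(0.122), np.float64(0.197), np.float64(0.12)] [ 0.628  -0.0862  0.046 ]
pivot,lever [[ 0.536  -0.0423  0.045 ]] [[0.4267 0.0143 0.045 ]]
stops [[ 0.697   0.0686  0.042 ]
 [ 0.6965  0.0455  0.042 ]
 [ 0.5747  0.047   0.042 ]
 [ 0.5751  0.0696  0.042 ]
 [ 0.7259  0.0779  0.042 ]
 [ 0.7194 -0.2589  0.042 ]
 [ 0.6921 -0.2559  0.042 ]
 [ 0.6972  0.0781  0.042 ]]
tin [[0.715 0.187 0.03 ]]
gouge [[0.468 0.145 0.03 ]]
```

Jig fit: centre about (0.560, -0.087), yaw about -0.015 rad. The stop corner, pivot and arm length all agree with the given sizes to within about 1.5 mm. The blank is about 33 mm short of the end stop, and the cam angle is about 0.06. First I turn the hand so tool x lies along jig +y and tool y along jig +x, and close the fingers.

Emit:
play_rows(steps=[[0,0,0,0.137],[0,0,0,0.137],[0,0,0,0.137],[0,0,0,0.137],[0,0,0,0.137],[0,0,0,0.137],[0,0,0,0.137],[0,0,0,0.137],[0,0,0,0.134],[0,0,0,0]], grip=1, newtons=30)

```text
time: 1.1
eef_pos: [0.2181, 0.5854, 0.2448]
tool_rot: [0.713, 0.701, -0.0, 0.0]
force: [-0.6, -0.1, 0.1]
width: 0.0002
grip_force: 0.0
```

```bash
cat >> h.py <<'E'
C=np.array([.5604,-.0867]);YAW=-.015
def jig(p):
    d=np.atleast_2d(p)[:,:2]-C;c,s=np.cos(YAW),np.sin(YAW);return np.c_[d[:,0]*c+d[:,1]*s,-d[:,0]*s+d[:,1]*c]
def st():
    o=observe();M=R.from_quat(o["tool_rot"]).as_matrix()
    print("t",round(o["time"],2),"jig",jig(o["eef_pos"]).round(4),"z",o["eef_pos"][2].round(4),"toolx ang in jig",np.degrees(np.arctan2(M[1,0],M[0,0])-YAW).round(2),"tilt",M[2].round(3),"F",np.round(o["force"],2),"w",o["width"],"q",np.round(o["q"],2))
E
python3 - <<'E'
from h import *
st()
c,k=K("scene");d=np.load("pics/scene0.npy")
v,u=np.mgrid[290:390,215:280];z=d[290:390,215:280].ravel()
n=cv2.undistortPoints(np.c_[u.ravel(),v.ravel()].astype(float).reshape(-1,1,2),k,c["dist"])[:,0]
P=R.from_quat(c["orientation"]).apply(np.c_[n,np.ones(len(n))]*z[:,None])+c["eye"];P=P[(P[:,2]>.03)&(z>0)]
print(P.min(0),P.max(0),"jig",jig(P).min(0),jig(P).max(0), "handle",P[P[:,2]>.13].min(0),P[P[:,2]>.13].max(0))
E
```

```text
t 1.1 jig [[-0.3524  0.6669]] z 0.2448 toolx ang in jig 89.84 tilt [-0.001 -0.    -1.   ] F [-0.58 -0.11  0.07] w 0.00017879819587503056 q [-1.47  0.41  0.24  1.61 -0.11  1.13 -1.22]
[ 0.50313485 -0.42467495  0.03001166] [ 0.59223291 -0.33728471  0.20946606] jig [-0.05275774 -0.33809739] [ 0.03621659 -0.25073875] handle [ 0.53341715 -0.39618781  0.13000416] [ 0.56291676 -0.36748521  0.20946606]
```

Emit:
play_rows(steps=[[-0.02,0.01,0,0],[-0.043,0.022,0,0],[-0.043,0.022,0,0],[-0.043,0.022,0,0],[-0.043,0.022,0,0],[-0.043,0.022,0,0],[-0.043,0.022,0,0],[-0.043,0.022,0,0],[-0.043,0.022,0,0],[-0.043,0.022,0,0],[-0.043,0.022,0,0],[-0.043,0.022,0,0]])

```text
time: 2.3
eef_pos: [0.4628, 0.0868, 0.2455]
tool_rot: [0.711, 0.703, 0.0, 0.0]
force: [0.8, 1.2, -0.2]
width: 0.0001
grip_force: 0.0
```

Emit:
play_rows(steps=[[-0.043,0.022,0,0],[-0.043,0.022,0,0],[-0.043,0.022,0,0],[-0.043,0.022,0,0],[-0.043,0.022,0,0],[-0.043,0.022,0,0],[-0.043,0.022,0,0],[-0.02,0.012,0,0],[0,0,0.04,0],[0,0,0.04,0],[0,0,0,0],[0,0,0,0]])

```text
time: 3.5
eef_pos: [0.623, -0.2349, 0.1654]
tool_rot: [0.712, 0.702, -0.0, -0.001]
force: [1.4, -0.2, 1.2]
width: -0.0002
grip_force: 0.0
```

```bash
python3 - <<'E'
from h import *
st();p,d=read_camera("scene");cv2.imwrite("pics/s1.png",p[150:400,200:470,::-1].repeat(2,0).repeat(2,1))
E
```

```text
t 3.5 jig [[ 0.0648 -0.1472]] z 0.1654 toolx ang in jig 90.07 tilt [ 0.    -0.002 -1.   ] F [ 1.37 -0.25  1.19] w -0.00023695909352797824 q [-0.12  0.62  0.62  1.6  -0.4   1.05  0.6 ]
```

View pics/s1.png

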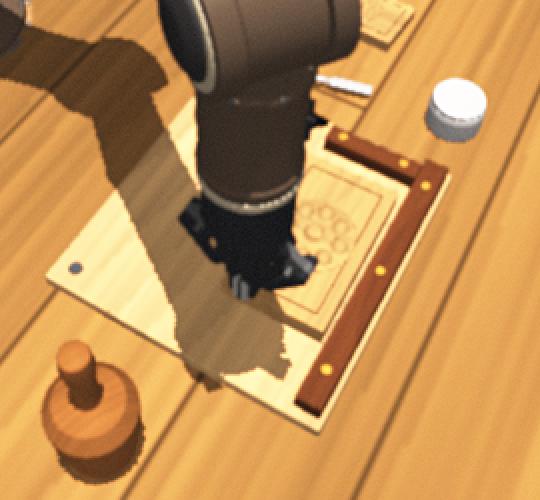

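The hand is right of the blank, clear of the mallet at crop (90,420). The fingertips are around crop (242,297), scene pixel (321,298). I'll use that to work out how far below the TCP they reach.

```bash
python3 - <<'E'
from h import *
e=observe()["eef_pos"]
for dz in(0,.014,.027):print(dz,proj("scene",e-[0,0,dz]).round(1))
p,d=read_camera("scene");c,k=K("scene")
v,u=np.mgrid[270:305,300:350];z=d[270:305,300:350].ravel()
n=cv2.undistortPoints(np.c_[u.ravel(),v.ravel()].astype(float).reshape(-1,1,2),k,c["dist"])[:,0]
P=R.from_quat(c["orientation"]).apply(np.c_[n,np.ones(len(n))]*z[:,None])+c["eye"]
P=P[(z>0)&(P[:,2]>.08)&(P[:,2]<.25)];i=P[:,2]<.175;Q=jig(P[i]);print(np.sort(P[:,2])[:8].round(3),Q.min(0).round(4),Q.max(0).round(4))
E
```

```text
0 [[322.2 290.4]]
0.014 [[322.1 294.2]]
0.027 [[322.  297.6]]
[0.154 0.156 0.157 0.157 0.157 0.158 0.159 0.16 ] [ 0.0543 -0.1593] [ 0.0797 -0.1436]
```

Lowest seen point is about 12 mm below the TCP, consistent with the 14 mm overhang. Going down beside the blank to TCP z = 0.040.

Emit:
play_rows(steps=[[0,0,0.03,0],[0,0,0.03,0],[0,0,0.03,0],[0,0,0.02,0],[0,0.003,0.015,0],[0,0,0,0],[0.01,0,0,0],[0.01,0,0,0],[0.01,0,0,0],[0.005,0,0,0],[0.005,0,0,0],[0,0,0,0]])

```text
time: 4.8
eef_pos: [0.6271, -0.1944, 0.0406]
tool_rot: [0.712, 0.702, 0.0, 0.0]
force: [-0.1, -0.1, -0.0]
width: -0.0001
grip_force: 0.0
```

Emit:
play_rows(steps=[[0.004,0,0,0],[0.004,0,0,0],[0.004,0,0,0],[0.004,0,0,0],[0.004,0,0,0],[0.004,0,0,0],[0,0,0,0],[0,0,0,0]])

```text
time: 5.6
eef_pos: [0.6274, -0.1701, 0.0402]
tool_rot: [0.713, 0.702, 0.0, -0.0]
force: [0.1, -2.1, 1.3]
width: -0.0002
grip_force: 1.0
```

```bash
python3 - <<'E'
from h import *
st()
E
```

```text
t 5.6 jig [[ 0.0682 -0.0824]] z 0.0402 toolx ang in jig 89.98 tilt [ 0.001 -0.    -1.   ] F [ 0.15 -2.12  1.28] w -0.0001633294556160443 q [-0.17  0.74  0.54  1.72 -0.5   0.82  0.58]
```

Emit:
play_rows(steps=[[0.002,0,0,0],[0.002,0,0,0],[0.002,0,0,0],[0,0,0,0],[0,0,0,0]])

```text
time: 6.1
eef_pos: [0.6272, -0.1645, 0.0402]
tool_rot: [0.713, 0.702, 0.0, -0.0]
force: [-0.0, -2.6, 1.0]
width: -0.0001
grip_force: 1.2
```

Emit:
play_rows(steps=[[0.001,0,0,0],[0.001,0,0,0],[0,0,0,0],[0,0,0,0]])

```text
time: 6.5
eef_pos: [0.6272, -0.1635, 0.0402]
tool_rot: [0.713, 0.701, -0.0, 0.0]
force: [-1.0, -4.5, -0.3]
width: 0.0003
grip_force: 2.6
```

Force is rising: it looks like contact with the end stop. A little more to confirm.

Emit:
play_rows(steps=[[0.001,0,0,0],[0.001,0,0,0],[0.001,0,0,0],[0,0,0,0],[0,0,0,0]])

```text
time: 7.0
eef_pos: [0.6271, -0.1634, 0.0403]
tool_rot: [0.714, 0.701, -0.001, 0.002]
force: [0.6, -11.4, -2.4]
width: -0.0002
grip_force: 5.7
```

```bash
python3 - <<'E'
from h import *
st();p,d=read_camera("scene");cv2.imwrite("pics/s2.png",cv2.resize(p[180:340,260:460,::-1],None,fx=4,fy=3.75,interpolation=cv2.INTER_CUBIC))
E
```

```text
t 7.0 jig [[ 0.0679 -0.0757]] z 0.0403 toolx ang in jig 89.81 tilt [-0.004  0.001 -1.   ] F [  0.62 -11.44  -2.43] w -0.00023485828888073144 q [-0.19  0.73  0.55  1.73 -0.49  0.81  0.57]
```

View pics/s2.png

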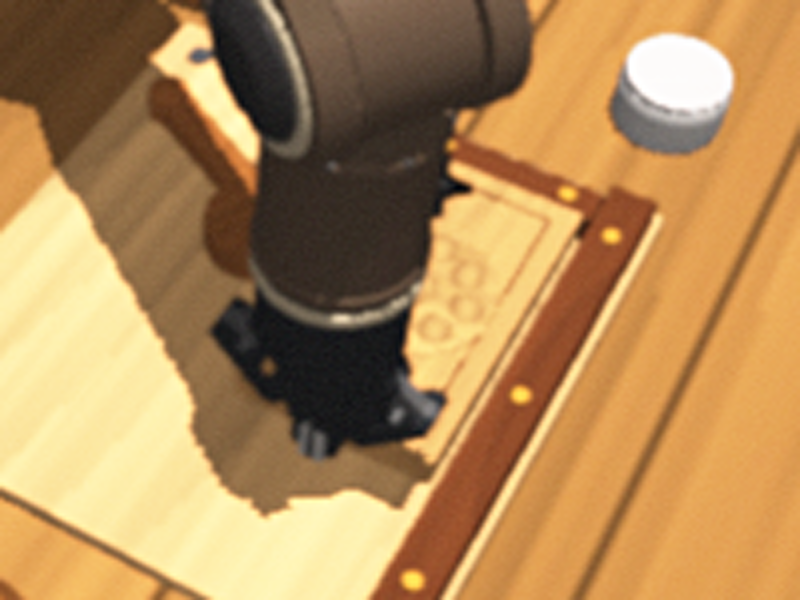

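TCP at jig y = -0.0757 with 11 N matches the expected -0.076, and the blank's end meets the end stop (crop 585,215). A gap to the long stop remains for the cam to close. Backing off and crossing over to the left side of the cam arm.

Emit:
play_rows(steps=[[-0.015,0,0,0],[-0.02,0,0,0],[0,0,-0.03,0],[0,0,-0.03,0],[0,0,-0.03,0],[0.039,-0.0275,0,0],[0.039,-0.0275,0,0],[0.039,-0.0275,0,0],[0.039,-0.0275,0,0],[0.039,-0.0275,0,0],[0.039,-0.0275,0,0],[0,0,0,0]])

```text
time: 8.25
eef_pos: [0.4616, 0.0484, 0.1297]
tool_rot: [0.709, 0.705, -0.0, -0.003]
force: [0.4, 0.5, -0.3]
width: -0.0002
grip_force: 0.0
```

Emit:
play_rows(steps=[[0,0,0,0.116],[0,0,0,0.116],[0,0,0,0.116],[0,0,0,0.116],[0,0,0,0]])

```text
time: 8.75
eef_pos: [0.4656, 0.042, 0.1302]
tool_rot: [0.855, 0.518, -0.0, -0.0]
force: [0.2, 0.4, 0.3]
width: -0.0003
grip_force: 0.0
```

```bash
cat >> h.py <<'E'
def camf(phi):
    e=jig(observe()["eef_pos"])[0]-[-.0255,.045];p=np.radians(phi)
    print("in cam frame at",phi,":",(e@[np.cos(p),np.sin(p)]).round(4),(e@[-np.sin(p),np.cos(p)]).round(4))
E
python3 - <<'E'
from h import *
st();camf(153.5)
p,d=read_camera("top");cv2.imwrite("pics/t3.png",cv2.resize(p[95:250,230:445,::-1],None,fx=3.6,fy=3.6,interpolation=cv2.INTER_CUBIC))
E
```

```text
t 8.75 jig [[-0.0967  0.1273]] z 0.1302 toolx ang in jig 63.3 tilt [ 0.    -0.001 -1.   ] F [0.21 0.38 0.34] w -0.0002838580025006881 q [-0.83  0.37  0.79  2.13 -0.37  0.79 -0.29]
in cam frame at 153.5 : 0.1004 -0.0419
```

View pics/t3.png

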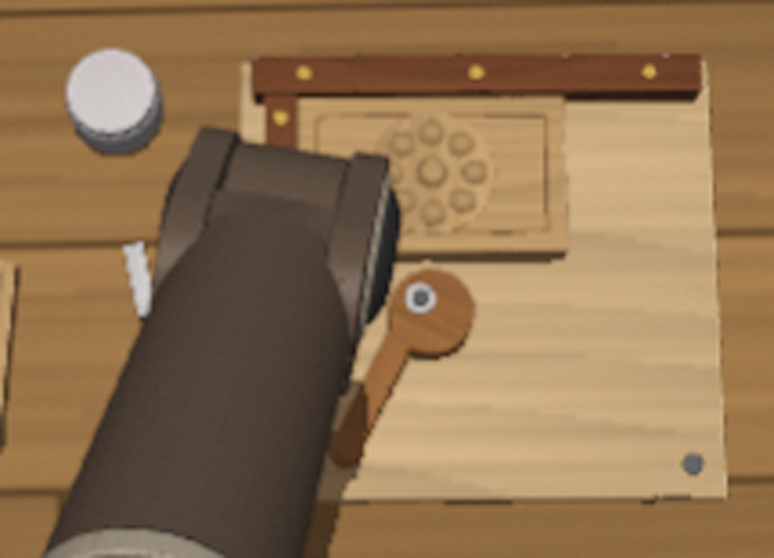

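The top view shows the blank flush at the end stop (crop 298,97) and unmoved by the withdrawal. The cam arm's end is at (350,445), with the hand on its left. Descending and touching the arm's left side.

Emit:
play_rows(steps=[[0,0,0.03,0],[0,0,0.03,0],[0,0,0.02,0],[0,0,0.01,0],[0,0,0,0],[-0.006,0,0,0],[-0.006,0,0,0],[-0.004,0,0,0],[0,0,0,0]])

```text
time: 9.7
eef_pos: [0.4582, 0.0269, 0.0409]
tool_rot: [0.855, 0.518, 0.0, -0.0]
force: [-0.3, 0.1, 0.0]
width: 0.0003
grip_force: 0.0
```

```bash
python3 - <<'E'
from h import *
st();camf(153.5)
E
```

```text
t 9.7 jig [[-0.1039  0.112 ]] z 0.0409 toolx ang in jig 63.31 tilt [ 0.001  0.001 -1.   ] F [-0.28  0.08  0.02] w 0.000257991627253698 q [-0.66  0.51  0.63  2.2  -0.55  0.58 -0.1 ]
in cam frame at 153.5 : 0.1001 -0.025
```

Emit:
play_rows(steps=[[-0.003,0,0,0],[-0.004,-0.0008,0,-0.04],[-0.008,-0.0014,0,-0.08],[-0.008,-0.0014,0,-0.08],[-0.008,-0.0014,0,-0.08],[-0.008,-0.0014,0,-0.08],[-0.008,-0.0014,0,-0.08],[-0.008,-0.0014,0,-0.08],[-0.008,-0.0014,0,-0.08],[-0.004,-0.0008,0,-0.04],[0,0,0,0],[0,0,0,0]])

```text
time: 10.9
eef_pos: [0.4337, -0.0348, 0.0404]
tool_rot: [0.649, 0.761, 0.0, 0.0]
force: [-0.7, -0.2, 0.9]
width: 0.0002
grip_force: 0.0
```

```bash
python3 - <<'E'
from h import *
st();a=153.5+np.degrees(.64);camf(a);print(a)
p,d=read_camera("scene");cv2.imwrite("pics/s4.png",cv2.resize(p[160:340,210:440,::-1],None,fx=3.2,fy=3.2,interpolation=cv2.INTER_CUBIC))
E
```

```text
t 10.9 jig [[-0.1274  0.05  ]] z 0.0404 toolx ang in jig 99.94 tilt [ 0.  0. -1.] F [-0.71 -0.23  0.92] w 0.00022093804282022293 q [-0.4   0.44  0.45  2.25 -0.39  0.52  0.51]
in cam frame at 190.16929888837268 : 0.0994 -0.023
190.16929888837268
```

View pics/s4.png

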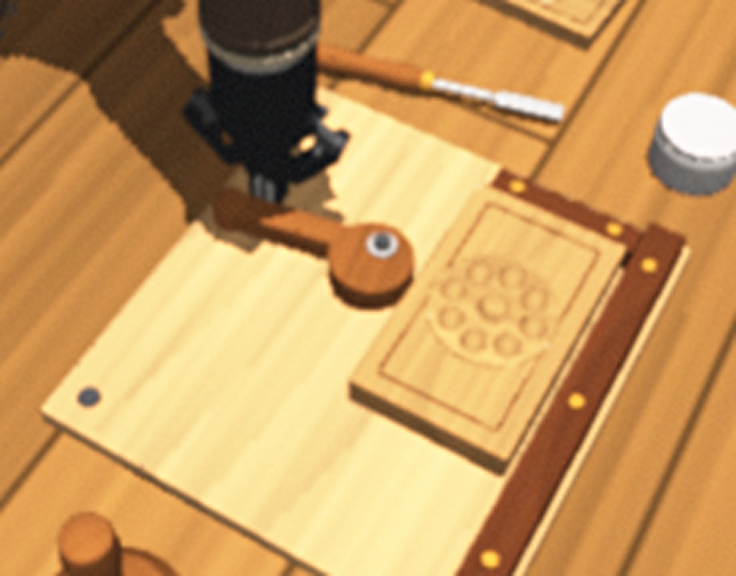

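The arm has swung to about 190° in the jig frame (end at crop 235,208) with the fingertips behind it at (265,190). The blank is still against the end stop. Continuing the arc.

Emit:
play_rows(steps=[[-0.004,-0.0008,0,-0.04],[-0.008,-0.0014,0,-0.08],[-0.008,-0.0014,0,-0.08],[-0.008,-0.0014,0,-0.08],[-0.008,-0.0014,0,-0.08],[-0.008,-0.0014,0,-0.08],[-0.008,-0.0014,0,-0.08],[-0.008,-0.0014,0,-0.08],[-0.008,-0.0014,0,-0.08],[-0.008,-0.0014,0,-0.08],[-0.004,-0.0008,0,-0.04],[0,0,0,0]])

```text
time: 12.15
eef_pos: [0.4602, -0.1092, 0.0401]
tool_rot: [0.301, 0.954, -0.0, -0.0]
force: [-0.3, -0.2, 0.0]
width: -0.0002
grip_force: 0.4
```

```bash
python3 - <<'E'
from h import *
st();a=190.2+np.degrees(.80);camf(a);print(a)
E
```

```text
t 12.15 jig [[-0.0998 -0.024 ]] z 0.0401 toolx ang in jig 145.84 tilt [ 0.001 -0.    -1.   ] F [-0.32 -0.21  0.03] w -0.00022544707198560458 q [-0.05  0.46  0.23  2.15 -0.19  0.55  1.28]
in cam frame at 236.03662361046585 : 0.0988 -0.0231
236.03662361046585
```

Emit:
play_rows(steps=[[-0.003,-0.0006,0,-0.03],[-0.003,-0.0006,0,-0.03],[-0.002,-0.0004,0,-0.02],[-0.002,-0.0004,0,-0.02],[-0.002,-0.0004,0,-0.02],[0,0,0,0],[0,0,0,0]])

```text
time: 12.85
eef_pos: [0.4694, -0.1177, 0.0403]
tool_rot: [0.243, 0.97, -0.0, 0.0]
force: [-2.4, -0.7, -1.4]
width: -0.0003
grip_force: 1.0
```

Emit:
play_rows(steps=[[-0.001,-0.0002,0,-0.01],[-0.001,-0.0002,0,-0.01],[-0.001,-0.0002,0,-0.01],[0,0,0,0],[0,0,0,0]])

```text
time: 13.35
eef_pos: [0.4718, -0.1196, 0.0403]
tool_rot: [0.228, 0.974, -0.0, 0.0]
force: [-3.0, 0.4, -2.2]
width: 0.0002
grip_force: 1.2
```

```bash
python3 - <<'E'
from h import *
st();a=236+np.degrees(.15);camf(a);print(a)
E
```

```text
t 13.35 jig [[-0.0881 -0.0343]] z 0.0403 toolx ang in jig 154.45 tilt [-0.  0. -1.] F [-2.96  0.44 -2.17] w 0.00023659957757489675 q [ 0.    0.48  0.19  2.12 -0.16  0.56  1.41]
in cam frame at 244.59436692696235 : 0.0985 -0.0226
244.59436692696235
```

Emit:
play_rows(steps=[[-0.001,-0.0002,0,-0.01],[-0.001,-0.0002,0,-0.01],[0,0,0,0],[0,0,0,0]])

```text
time: 13.75
eef_pos: [0.4733, -0.1209, 0.0403]
tool_rot: [0.219, 0.976, -0.0, 0.0]
force: [-2.8, 0.1, -0.6]
width: 0.0001
grip_force: 1.3
```

Emit:
play_rows(steps=[[-0.001,-0.0002,0,-0.01],[-0.001,-0.0002,0,-0.01],[0,0,0,0],[0,0,0,0]])

```text
time: 14.15
eef_pos: [0.4742, -0.1217, 0.0402]
tool_rot: [0.209, 0.978, 0.0, -0.001]
force: [-5.5, 1.7, 2.1]
width: 0.0003
grip_force: 2.7
```

Emit:
play_rows(steps=[[-0.001,-0.0002,0,-0.01],[-0.001,-0.0002,0,-0.01],[0,0,0,0],[0,0,0,0]])

```text
time: 14.55
eef_pos: [0.4751, -0.1225, 0.0401]
tool_rot: [0.199, 0.98, 0.0, -0.002]
force: [-7.2, 2.5, 4.1]
width: -0.0002
grip_force: 4.1
```

The arm is stiffening (7.6 N). A little more.

Emit:
play_rows(steps=[[-0.001,-0.0002,0,-0.01],[-0.001,-0.0002,0,-0.01],[0,0,0,0],[0,0,0,0]])

```text
time: 14.95
eef_pos: [0.4757, -0.1233, 0.04]
tool_rot: [0.189, 0.982, 0.0, -0.003]
force: [-11.1, 2.8, 7.9]
width: 0.0001
grip_force: 5.6
```

Emit:
play_rows(steps=[[-0.001,-0.0002,0,-0.01],[-0.001,-0.0002,0,0],[0,0,0,0],[0,0,0,0]])

```text
time: 15.35
eef_pos: [0.4764, -0.1239, 0.0398]
tool_rot: [0.184, 0.983, 0.001, -0.004]
force: [-13.0, 4.7, 9.9]
width: 0.0001
grip_force: 7.2
```

```bash
python3 - <<'E'
from h import *
st();[camf(x) for x in(246,248)]
E
```

```text
t 15.35 jig [[-0.0834 -0.0385]] z 0.0398 toolx ang in jig 159.66 tilt [ 0.007 -0.    -1.   ] F [-13.03   4.73   9.9 ] w 6.091228538676823e-05 q [ 0.03  0.49  0.16  2.1  -0.14  0.58  1.49]
in cam frame at 246 : 0.0998 -0.0189
in cam frame at 248 : 0.0991 -0.0224
```

13.9 N at r = 99 mm is over 9 N at the arm's end, with v about 1.71, so it should be tight. I withdraw and check.

Emit:
play_rows(steps=[[0.004,0,0,0],[0.01,0,0,0],[0.015,0,0,0],[0.01,0,0,0],[0,0,-0.03,0],[0,0,-0.04,0],[0,0,-0.04,0],[0.04,0,-0.02,0],[0.04,0,-0.02,0],[0.04,0,0,0],[0,0,0,0],[0,0,0,0]])

```text
time: 16.55
eef_pos: [0.3322, -0.0675, 0.191]
tool_rot: [0.184, 0.983, 0.0, 0.002]
force: [0.8, -0.7, -0.1]
width: -0.0001
grip_force: 0.0
```

```bash
python3 - <<'E'
from h import *
st()
a=cv2.resize(read_camera("scene")[0][185:345,255:440,::-1],(400,346),interpolation=cv2.INTER_CUBIC)
p=read_camera("top")[0];cv2.imwrite("pics/top5.png",p[:,:,::-1]);b=cv2.resize(p[105:240,290:440,::-1],(400,360),interpolation=cv2.INTER_CUBIC)[:346]
cv2.imwrite("pics/v5.png",np.hstack([a,b]))
E
```

```text
t 16.55 jig [[-0.2285  0.0157]] z 0.191 toolx ang in jig 159.67 tilt [-0.003  0.002 -1.   ] F [ 0.79 -0.68 -0.07] w -8.257005222917276e-05 q [-0.12 -0.04  0.18  2.3   0.01  0.87  1.25]
```

View pics/v5.png

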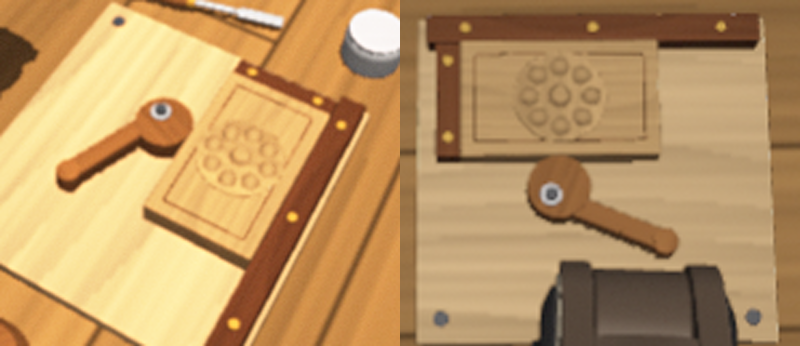

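The blank sits in the corner of both stops (right crop 462,40), with the cam pressed against its near face at (558,157) and the hand clear. Next a quick numeric check.

```bash
python3 - <<'E'
from h import *
s=lambda l:np.array(l)/(8/3)+[290-.31,105-.31]
P=jig(cast("top",s([(60,41),(259,40),(260,157),(61,155)]),.046));print(P.round(4),P.mean(0).round(4))
d=np.diff(P[[1,0]],axis=0)[0];e=P[3]-P[2];print("yaw",np.arctan2(-d[0],d[1]).round(3),np.arctan2(-e[0],e[1]).round(3))
a=jig(cast("top",s([(151,193),(263,242)]),.045));v=a[1]-a[0];print(a,np.degrees(np.arctan2(v[1],v[0]))%360,np.linalg.norm(v))
E
```

```text
[[ 0.1342  0.1346]
 [ 0.1342 -0.0668]
 [ 0.0118 -0.0643]
 [ 0.0148  0.1332]] [0.0738 0.0342]
yaw 0.0 -0.015
[[-0.02418655  0.04422658]
 [-0.07393655 -0.06503639]] 245.51910646874992 0.12005606793829075
```

```bash
python3 -c "from station import *;print(sign_off())"
```

```text
the job is handed in; nothing more can be done
None
```

I handed the job in: the blank sits square in the corner of the two stops (within about 1 mm in the top camera), the cam arm was pushed tight to about 1.7 rad with about 14 N at the fingertip, and the hand is clear. Sign-off gave no verdict, and I inferred the clamp force from that push, not from a direct reading.

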